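# Weight two glued parts on the curing plates

### The arm

A 7-joint arm with a two-finger parallel gripper is mounted at the origin on a cart in front of the work surface, level with it; the furniture and walls round the work are solid. World frame = base frame: x ahead of the robot, y to its left, z up, the work surface at z = 0. Lengths are in m, angles in rad, forces in N, time in s.
With the tool pointing down it reaches from about 0.4 to 0.85 m from the base axis. Payload 10.4 kg.
Tool frame: the origin (TCP) lies on the centre line of the jaws, within the pads' length; the fingertips stand 17 mm ahead of it and the grasp point (between the pads) lies 2 mm behind it; z points along the fingers, y is the line along which they close (so a half turn about z gives the same grasp; the last joint's range is limited). The gripper opens to 85 mm and grips with 20 to 120 N. Pads are 22 mm wide; open, the fingers measure 114 mm over their backs; the gripper's body (76 mm by 85 mm) begins 54 mm behind the grasp point. The pads swing forward as they close: fully open they stand 13 mm farther back than shut.
Start: joints at [-1.282, 0.332, -0.065, 1.46, 0.022, 1.35, -0.088], TCP at [0.192, 0.595, 0.248] pointing down, gripper open.
Joint ranges: [-2.6, 2.6], [-0.5, 2.12], [-1.47, 1.34], [0.16, 2.42], [-1.27, 4.41], [0.06, 2.06], [-2.6, 2.6]. Speed limits (rad/s): [2.22, 2.22, 2.79, 2.79, 3.14, 3.14, 3.14].

### API

Orientations are given as a unit quaternion [x, y, z, w].
In Python, from workcell import sensors, imaging, order, spotter gives the robot as it stands. The module is installed in compiled form; this text tells all that it offers.
- The arm moves only by the shell command python3 -m inch 'ROWS' [FORCE]. ROWS is JSON, a list that holds one entry, the list of rows, each a list of 7 numbers: the shift along the tool's x, y, z in m, then the turn, a rotation vector about the tool's x, y, z in rad, then the closure, from -1 (fully open) to 1 (shut). In form: [[[x, y, z, ax, ay, az, hand], ...]]. A call has 1 to 10 rows; each row is the pose to reach, as a shift and turn from the pose commanded when the call began, along the tool's axes at that moment; what a row does not reach only later rows make up. A row lasts 1/10 s, in which the tool goes at most 50 mm and 8.59 degrees, less where a joint would pass 70% of its speed; a pose out of reach is approached as far as the arm can. A call with a gripper value outside its range is refused whole. The fingers move at their own pace and stop on an object; FORCE is the grip in N (left out, the last holds). Time passes only in rows, so rows that repeat a pose let the fingers close. It gives the time, the measured TCP pose, the force, the opening and the grip force at its end, in the units of the state.
- sensors.get_obs(): the state, without advancing time (a new reading comes with each control period).
- imaging.camera(name): name is "side" or "top" or "wrist"; returns the picture (480x640x3 uint8, blue, green, red); there is no depth.
- imaging.calibration(name): a dict with "mtx" (3x3 intrinsics, pixels), "R" (3x3) and "t" (3): a world point X has camera coordinates R X + t; the wrist camera has in their place "tool_from_camera" (4x4, takes a point from camera to tool coordinates, whose origin is the TCP and whose axes are the flange's). Camera axes: x right, y down, z forward; pixel columns grow to the right and rows downward; lengths in m; the calibration is good to about 2 mm. A picture is of the moment at which its call begins: read the wrist's pose just before it. calibration takes no time and is no camera call.
- order.hand_in(): hands the job in; it is judged then, once.
Trained networks look in the newest picture that a camera, given by its name, has taken for a name from the list of things; names that differ only in an ending like _2 or _b are one class to them, and where a whole thing is asked for, a point or a joint stands for the part that bears it (a point fixed in the world has none). Each returns a list of dicts, best first, with "conf" (0 to 1); they miss things now and then, are a little off and sometimes report something else, mostly with a low value. They report only what shows in the picture. A call takes as long as a camera call.
- spotter.look_for(label, camera): "pixel" ([column, row] in pixels, amid what is visible of it).
The state is a dict: "clock": time; "joint_pos": joint angles; "joint_velocities": joint speeds; "tau": joint torques, N m; "position": TCP position; "ee_rot": TCP orientation; "ft_force": force on the tool from outside, world axes, zero at the start; "torque": the same for the moment, N m; "grip_width": opening from 0.0 (shut) to 1.0 (fully open); "grasp_force": force on a finger pad.
Only numpy, scipy, OpenCV 4.12 (cv2) and the standard library are available. Lean on these libraries where they do the work, as an engineer would, in place of code of your own. Each camera call takes 0.05 s, during which the arm holds its last target. There are 200 camera calls.

### The job

Set up two glued joints to cure under weight. On the plate with the blue pad, lay the aluminium fixture block flat in the middle of the pad, the orange chip carrier flat and centred on top of the block, and the brass weight upright and centred on the carrier; on the plate with the yellow pad, lay the small black gel box in the middle of the pad with the squat silver steel weight standing upright at the centre of the box. Leave the two vials and the covered dish standing where they are.

Things in the scene. Friction and masses are not known exactly. Their poses are not given: they have to be found in the camera images.
- blue_pad (a point): centre of the top face of the blue pad, 62 x 62 mm, on a fixed pale aluminium plate 90 x 90 mm; this point is 12 mm above the table, the plate's bare rim 10 mm above it; x and y along the plate's edges, z up. A tall microscope stands straight ahead of the robot, its front about 0.7 m from the base axis: reach things at the back outward from the front, not by a sideways sweep
- yellow_pad (a point): centre of the top face of the yellow pad on the second, otherwise equal plate (90 x 90 mm, pad 62 x 62 mm, top 12 mm above the table); x and y along the plate's edges, z up
- fixture_block: loose pale, near-white aluminium block with three small dark holes in its top, 30 (x) x 50 (y) x 25 (z) mm, about 0.12 kg; origin at the centre of its underside, z up
- chip_carrier: loose flat orange-red chip carrier with a dark square chip in the middle, 28 (x) x 34 (y) x 6 (z) mm, about 20 g; origin at the centre of its underside, z up
- brass_weight: loose upright brass cylinder weight, 23 mm diameter, 37 mm tall with its knob, about 0.1 kg; to be gripped round the body in its lower 20 mm; origin at the centre of its underside, z up
- gel_box: loose flat square black box with a clear lid (dark grey from above, with a small pale label; shut, does not open), 46 (x) x 46 (y) x 15 (z) mm, about 30 g; origin at the centre of its underside, z up
- steel_weight: loose squat silver steel weight, upright: a plain cylinder 32 mm in diameter and 18 mm high with a small knob (18 mm diameter) on top, 32 mm tall in all, about 0.12 kg; to be gripped round the body; origin at the centre of its underside, z up
- dish: loose covered clear dish, 61 mm diameter, 13 mm high, not part of the job: stays where it is; origin at the centre of its underside
- black_cap_vial: loose small glass vial with a black cap, 24 mm diameter, 50 mm tall, upright, not part of the job: stays where it is; origin at the centre of its underside
- white_cap_vial: loose small glass vial with a white cap, 24 mm diameter, 50 mm tall, upright, not part of the job: stays where it is; origin at the centre of its underside

How it is judged:
At the end, for the whole second after the job is handed in: Block on blue pad and gel box on yellow pad within 15 mm of centre; carrier on block and brass weight on carrier within 9 mm, steel weight on gel box within 12 mm of centre; all upright (7 deg), resting on one another, released, still. Vials and dish upright, within 25 mm of their starts (horizontal distance between fixture_block and blue_pad below 0.015 m and z of fixture_block in the frame of blue_pad between -0.004 and 0.004 m and angle between each of fixture_block, chip_carrier, brass_weight, gel_box, steel_weight's own z axis and vertical below 0.12 rad and linear speed of each of fixture_block, chip_carrier, brass_weight, gel_box, steel_weight below 0.02 m/s and horizontal distance between chip_carrier and fixture_block below 0.009 m and z of chip_carrier in the frame of fixture_block between 0.021 and 0.029 m and horizontal distance between brass_weight and chip_carrier below 0.009 m and z of brass_weight in the frame of chip_carrier between 0.0025 and 0.0105 m and horizontal distance between gel_box and yellow_pad below 0.015 m and z of gel_box in the frame of yellow_pad between -0.004 and 0.004 m and horizontal distance between steel_weight and gel_box below 0.012 m and z of steel_weight in the frame of gel_box between 0.0115 and 0.0195 m); the robot touches nothing.
It fails at once if a vial or the covered dish is moved by more than 25 mm or tipped over (distance of any of dish, black_cap_vial, white_cap_vial from where it was at the start of the episode above 0.025 m or angle between any of dish, black_cap_vial, white_cap_vial's own z axis and vertical above 0.4 rad).
It also fails if it takes over 120 s, if anything falls off the work surface, if the arm or the gripper's body presses on something with over 40 N, if the wrist force passes 120 N, or if a joint passes its speed limit or range.

## Working session

There is one attempt and no reset: what is moved stays moved. The work goes in short steps, Python scripts to look and compute and a shell command to move; the robot and the scene stay as the last step left them, time stands still between calls to the robot, and variables do not carry over. Pictures are saved under pics/ and viewed, at most 14 in all, crops included, and the job is handed in when it is done.

```bash
mkdir -p pics
cat > h.py <<'E'
import numpy as np,cv2
from workcell import sensors,imaging,order,spotter
from scipy.spatial.transform import Rotation as Ro
def cam(n):
    c=imaging.calibration(n);K=np.array(c["mtx"])
    if n!="wrist": return K,np.array(c["R"]),np.array(c["t"]).ravel()
    s=sensors.get_obs();T=np.eye(4);T[:3,:3]=Ro.from_quat(s["ee_rot"]).as_matrix();T[:3,3]=s["position"]
    M=np.linalg.inv(T@np.array(c["tool_from_camera"]));return K,M[:3,:3],M[:3,3]
def p2w(C,p,z):
    K,R,t=C;d=R.T@np.linalg.solve(K,[p[0],p[1],1]);o=-R.T@t
    return o+d*(z-o[2])/d[2]
def w2p(C,X):
    K,R,t=C;q=K@(R@np.array(X)+t);return q[:2]/q[2]
def snap(n,f):
    C=cam(n);im=imaging.camera(n);cv2.imwrite("pics/"+f,im);return C,im
def tool(X):
    "tool-frame shift from current pose to world X"
    s=sensors.get_obs();return Ro.from_quat(s["ee_rot"]).inv().apply(np.array(X)-s["position"])
E
python3 - <<'E'
from h import *
np.set_printoptions(precision=4,suppress=True)
s=sensors.get_obs();print({k:np.round(v,3) for k,v in s.items()})
print(Ro.from_quat(s["ee_rot"]).as_matrix())
H=dict(blue_pad=.012,yellow_pad=.012,fixture_block=.025,chip_carrier=.006,brass_weight=.02,gel_box=.015,steel_weight=.018,dish=.013,black_cap_vial=.03,white_cap_vial=.03)
for n in("top","side"):
    C,im=snap(n,n+"0.png");print(n,-C[1].T@C[2])
    for k,z in H.items():
        print(k,[(np.round(d["pixel"]),round(d["conf"],2),p2w(C,d["pixel"],z)[:2]) for d in spotter.look_for(k,n)[:2]])
print(imaging.calibration("wrist"))
E
```

```text
{'clock': np.float64(0.0), 'joint_pos': array([-1.282,  0.333, -0.065,  1.461,  0.022,  1.35 , -0.088]), 'joint_velocities': array([-0.   , -0.001, -0.001,  0.   ,  0.   , -0.001,  0.001]), 'tau': array([  0.003, -62.546,   0.051, -39.16 ,   0.016,   0.01 ,  -0.   ]), 'position': array([0.192, 0.595, 0.247]), 'ee_rot': array([ 0.155,  0.988, -0.001, -0.   ]), 'ft_force': array([-0.397, -0.49 ,  0.016]), 'torque': array([0.029, 0.017, 0.006]), 'grasp_force': np.float64(0.0), 'grip_width': np.float64(1.004)}
[[-0.9518  0.3068 -0.0004]
 [ 0.3068  0.9518 -0.0014]
 [-0.0001 -0.0015 -1.    ]]
top [ 0.4027 -0.0192  1.1297]
blue_pad [(array([383., 272.]), 0.59, array([ 0.4812, -0.1736]))]
yellow_pad [(array([196., 258.]), 0.94, array([0.5117, 0.2755]))]
fixture_block [(array([245., 206.]), 0.56, array([0.6377, 0.157 ])), (array([391., 210.]), 0.16, array([ 0.6296, -0.1914]))]
chip_carrier [(array([272., 286.]), 0.7, array([0.4463, 0.092 ]))]
brass_weight [(array([388., 208.]), 0.53, array([ 0.6355, -0.1858]))]
gel_box [(array([321., 239.]), 0.78, array([ 0.5614, -0.0256]))]
steel_weight [(ar
[... 753 characters left out ...]
2., 258.]), 0.62, array([ 0.5513, -0.0484]))]
steel_weight [(array([300., 211.]), 0.79, array([0.5586, 0.0917]))]
dish [(array([297., 404.]), 0.85, array([ 0.4658, -0.3295]))]
black_cap_vial [(array([323., 161.]), 0.68, array([0.6471, 0.2523])), (array([301., 211.]), 0.36, array([0.5578, 0.0777]))]
white_cap_vial [(array([252., 253.]), 0.71, array([ 0.4415, -0.0252]))]
{'mtx': array([[382.4042,   0.    , 317.0347],
       [  0.    , 382.4042, 240.9085],
       [  0.    ,   0.    ,   1.    ]]), 'tool_from_camera': array([[-0.0011, -0.9469, -0.3214,  0.0809],
       [ 1.    , -0.0006, -0.0017, -0.0004],
       [ 0.0014, -0.3214,  0.9469, -0.1251],
       [ 0.    ,  0.    ,  0.    ,  1.    ]])}
```

Run:
```python
from h import *
a=cv2.imread("pics/top0.png")[170:310,160:490];cv2.imwrite("pics/top0c.png",cv2.resize(a,None,fx=2.4,fy=2.4,interpolation=cv2.INTER_CUBIC)[:, :800])
```

```text
(no output)
```

View pics/top0c.png

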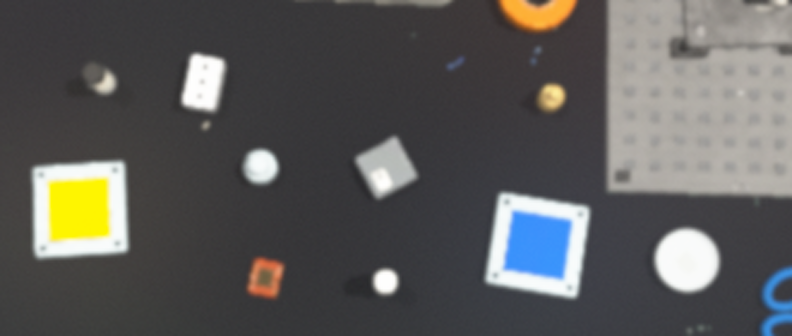

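View pics/side0.png

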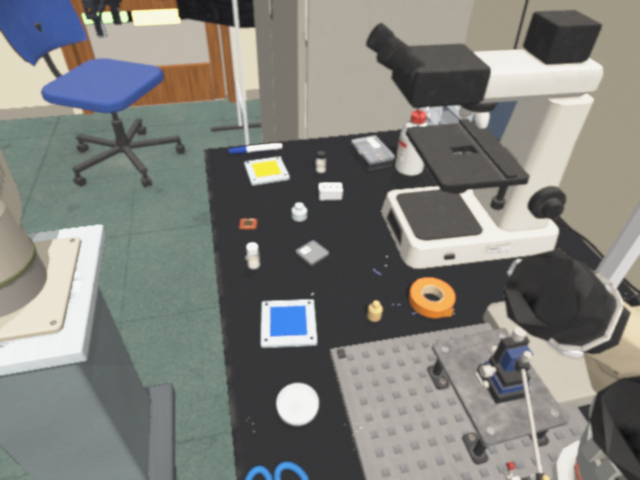

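The top view shows the block at crop (203,83), gel box (386,167), carrier (265,278), steel weight (260,167), brass weight (551,97), yellow pad (80,209) and blue pad (538,245). The side view agrees with this, and the vials and dish stand clear. Next I measure yaws and centres.

Run:
```python
from h import *
np.set_printoptions(precision=4,suppress=True)
im=cv2.imread("pics/top0.png");C=cam("top");hsv=cv2.cvtColor(im,cv2.COLOR_BGR2HSV)
for n,px,z,r in(("block",(245,206),.025,16),("carrier",(271,286),.006,13),("gel",(321,240),.015,18),("steel",(269,240),.018,13),("brass",(389,210),.02,12),("blue",(384,272),.012,20),("yellow",(193,257),.012,20)):
    m=np.zeros(im.shape[:2],np.uint8);cv2.circle(m,px,r,255,-1)
    sat=hsv[...,1]>150
    b=(sat&(hsv[...,2]>120)) if n in("blue","yellow") else im.max(2)>95
    b=(b&(m>0)).astype(np.uint8)
    c=max(cv2.findContours(b,cv2.RETR_EXTERNAL,cv2.CHAIN_APPROX_NONE)[0],key=cv2.contourArea)
    w=np.array([p2w(C,p,z)[:2] for p in c[:,0].astype(float)])*1000
    (cx,cy),(a,bb),t=cv2.minAreaRect(w.astype(np.float32))
    print(n,"c",round(cx,1),round(cy,1),"size",round(a,1),round(bb,1),"ang of 1st side from world x",round(t,1))
```

```text
block c 643.0 159.5 size 39.9 58.3 ang of 1st side from world x 80.5
carrier c 449.1 95.4 size 32.9 38.7 ang of 1st side from world x 79.1
gel c 559.4 -24.1 size 49.7 49.7 ang of 1st side from world x 29.0
steel c 559.3 100.7 size 33.9 36.1 ang of 1st side from world x 0.4
brass c 631.3 -189.6 size 26.5 29.5 ang of 1st side from world x 89.3
blue c 483.7 -174.9 size 56.0 55.5 ang of 1st side from world x 80.9
yellow c 515.8 282.8 size 57.6 55.4 ang of 1st side from world x 2.5
```

```bash
r="[-0.455,-0.31,0.047,0,0,-0.147,-1]"; python3 -m inch '[[[-0.455,-0.31,0.047,0,0,-0.147,-1],[-0.455,-0.31,0.047,0,0,-0.147,-1],[-0.455,-0.31,0.047,0,0,-0.147,-1],[-0.455,-0.31,0.047,0,0,-0.147,-1],[-0.455,-0.31,0.047,0,0,-0.147,-1],[-0.455,-0.31,0.047,0,0,-0.147,-1],[-0.455,-0.31,0.047,0,0,-0.147,-1],[-0.455,-0.31,0.047,0,0,-0.147,-1],[-0.455,-0.31,0.047,0,0,-0.147,-1],[-0.455,-0.31,0.047,0,0,-0.147,-1]]]'; python3 -m inch '[[[0,0,0,0,0,0,-1]]]'
```

```text
clock: 2.1
position: [0.4985, 0.1999, 0.206]
ee_rot: [0.082, 0.997, 0.0, 0.0]
ft_force: [1.2, 0.7, 1.2]
grip_width: 1.001
grasp_force: 0.0
clock: 2.2
position: [0.5011, 0.1944, 0.2055]
ee_rot: [0.087, 0.996, -0.001, 0.001]
ft_force: [-1.6, 0.2, -0.1]
grip_width: 0.999
grasp_force: 0.0
```

```bash
cat >> h.py <<'E'
def look(label,z,approx,r=0.05,thr=110,f=None,mask=None,gripz=None):
    "wrist look: spotter + minAreaRect of bright region round approx world xy; all mm/deg"
    C,im=snap("wrist",f or "w.png")
    for d in spotter.look_for(label,"wrist")[:2]: print(label,np.round(d["pixel"]),round(d["conf"],2),np.round(1000*p2w(C,d["pixel"],z)[:2],1))
    m=np.zeros(im.shape[:2],np.uint8)
    q=w2p(C,[*approx,z]);e=np.linalg.norm(w2p(C,[approx[0],approx[1]+r,z])-q);cv2.circle(m,tuple(int(v) for v in q),int(e),255,-1)
    b=((im.max(2)>thr) if mask is None else mask(im))&(m>0)
    cs=cv2.findContours(b.astype(np.uint8),cv2.RETR_EXTERNAL,cv2.CHAIN_APPROX_NONE)[0]
    c=max(cs,key=cv2.contourArea)
    w=np.array([p2w(C,p,z)[:2] for p in c[:,0].astype(float)])*1000
    (cx,cy),s,t=cv2.minAreaRect(w.astype(np.float32))
    print("rect",round(cx,1),round(cy,1),np.round(s,1),"ang",round(t,1),"approx px",np.round(q))
    o=sensors.get_obs();R=Ro.from_quat(o["ee_rot"]).as_matrix()
    print("tool y at",round(np.degrees(np.arctan2(R[1,1],R[0,1])),1),"pos",np.round(o["position"],4),"shift to rect",np.round(tool([cx/1000,cy/1000,gripz if gripz else o["position"][2]]),4),"clock",o["clock"])
E
python3 - <<'E'
from h import *
look("fixture_block",.025,(.64,.157),f="w1.png",gripz=.02)
E
```

```text
fixture_block [309. 355.] 0.67 [633.4 161.2]
rect 635.2 157.8 [31.5 64.4] ang 80.2 approx px [305. 361.]
tool y at 80.4 pos [0.4981 0.2005 0.2057] shift to rect [-0.1423 -0.0192  0.1857] clock 2.3
```

View pics/w1.png

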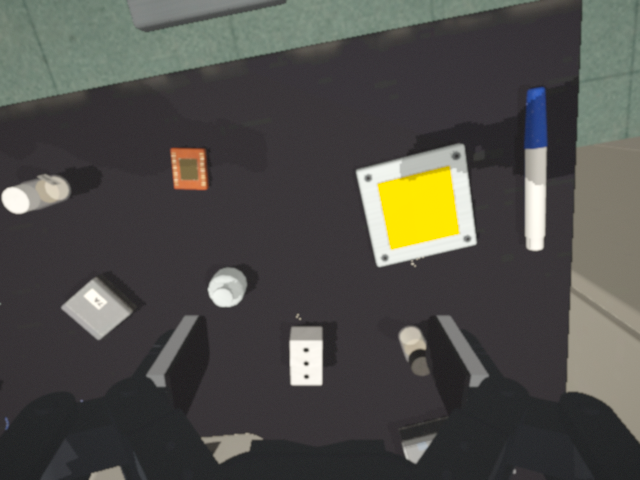

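The close view shows the block at (306,355) with its holes visible, the middle one at (306,363). The black-cap vial at (414,350) leaves room for the open fingers.

```bash
python3 -m inch '[[[-0.05,-0.019,0.03,0,0,0,-1],[-0.1,-0.019,0.06,0,0,0,-1],[-0.148,-0.019,0.08,0,0,0,-0.4],[-0.148,-0.019,0.08,0,0,0,-0.4],[-0.148,-0.019,0.08,0,0,0,-0.4],[-0.148,-0.019,0.08,0,0,0,-0.4]]]'
python3 - <<'E'
from h import *
look("fixture_block",.025,(.641,.157),f="w2.png",gripz=.02)
E
```

```text
clock: 2.9
position: [0.6397, 0.1601, 0.1254]
ee_rot: [0.082, 0.997, 0.0, -0.001]
ft_force: [-0.0, -0.7, -0.2]
grip_width: 0.702
grasp_force: 0.0
fixture_block [314. 246.] 0.96 [638.4 157.1]
rect 639.9 157.5 [31.  56.1] ang 79.9 approx px [314. 250.]
tool y at 80.7 pos [0.6397 0.1602 0.1265] shift to rect [-0.0006 -0.0028  0.1065] clock 3.0
```

View pics/w2.png

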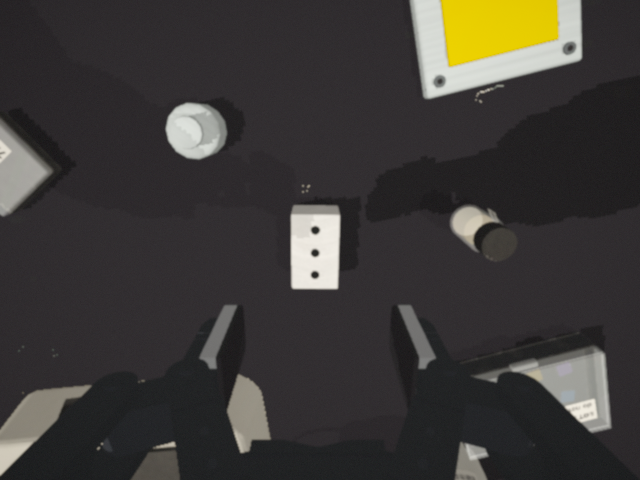

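```bash
python3 -m inch '[[[-0.002,-0.002,0.04,0,0,0,-0.4],[-0.002,-0.002,0.075,0,0,0,-0.4],[-0.002,-0.002,0.1,0,0,0,-0.4],[-0.002,-0.002,0.105,0,0,0,-0.4],[-0.002,-0.002,0.105,0,0,0,-0.4]]]' && python3 -m inch '[[[0,0,0,0,0,0,1],[0,0,0,0,0,0,1],[0,0,0,0,0,0,1],[0,0,0,0,0,0,1],[0,0,0,0,0,0,1],[0,0,0,0,0,0,1]]]' 40
```

```text
clock: 3.5
position: [0.6416, 0.1571, 0.0214]
ee_rot: [0.082, 0.997, 0.0, -0.0]
ft_force: [0.7, -0.4, -0.0]
grip_width: 0.703
grasp_force: 0.0
clock: 4.1
position: [0.6433, 0.1569, 0.023]
ee_rot: [0.082, 0.997, 0.001, 0.001]
ft_force: [-0.8, -0.3, 7.7]
grip_width: 0.344
grasp_force: 41.0
```

```bash
python3 -m inch '[[[0,0,-0.05,0,0,0,1],[0,0,-0.1,0,0,0,1],[0.05,-0.01,-0.14,0,0,0,1],[0.1,-0.02,-0.14,0,0,0,1],[0.131,-0.06,-0.14,0,0,0,1],[0.128,-0.11,-0.14,0,0,0,1],[0.125,-0.16,-0.14,0,0,0,1],[0.121,-0.21,-0.14,0,0,0,1],[0.118,-0.26,-0.14,0,0,0,1],[0.115,-0.289,-0.14,0,0,0,1]]]'; python3 -m inch '[[[0,0,0,0,0,0,1],[0,0,0,0,0,0,1]]]'
python3 - <<'E'
from h import *
look("blue_pad",.012,(.482,-.175),r=.06,f="w3.png",gripz=.035,mask=lambda im:(im[...,0]>150)&(im[...,2]<110))
E
```

```text
clock: 5.1
position: [0.4805, -0.1132, 0.1618]
ee_rot: [0.084, 0.997, 0.0, 0.001]
ft_force: [1.1, 1.2, -0.7]
grip_width: 0.343
grasp_force: 40.3
clock: 5.3
position: [0.4812, -0.1104, 0.1613]
ee_rot: [0.083, 0.997, 0.0, 0.001]
ft_force: [-0.6, 1.0, -1.0]
grip_width: 0.343
grasp_force: 40.2
blue_pad [227. 231.] 0.59 [ 474.  -178.5]
rect 482.1 -178.2 [60.6 60.2] ang 80.6 approx px [234. 240.]
tool y at 80.6 pos [ 0.4815 -0.1087  0.161 ] shift to rect [-0.0119 -0.0686  0.126 ] clock 5.4
```

View pics/w3.png

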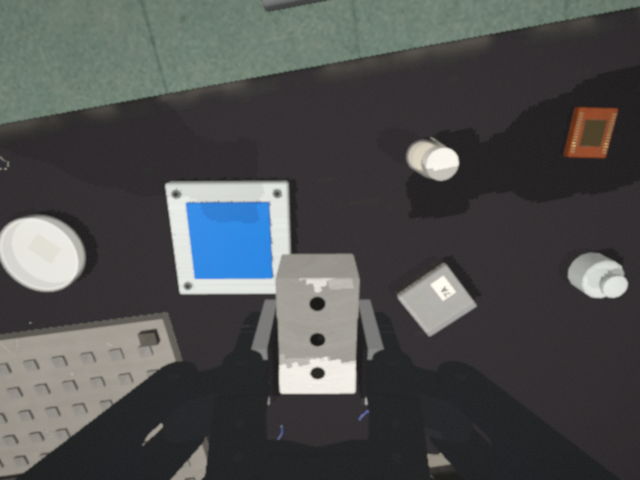

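The block is held square at (318,330), and the pad is at (230,240).

Run:
```python
from h import *
C=cam("wrist");o=sensors.get_obs();print(o["position"])
h=p2w(C,(317.5,340),o["position"][2]+.003);print("hole tool",tool(h));print("pad tool",tool([.482,-.177,.0345]))
```

```text
[ 0.48150269 -0.10867386  0.16104035]
hole tool [ 0.00081201 -0.00074421 -0.00300092]
pad tool [-0.01153934 -0.06743094  0.12649538]
```

```bash
python3 -m inch '[[[-0.006,-0.04,0.01,0,0,0,1],[-0.012,-0.067,0.05,0,0,0,1],[-0.012,-0.067,0.09,0,0,0,1],[-0.012,-0.067,0.115,0,0,0,1],[-0.012,-0.067,0.121,0,0,0,1],[-0.012,-0.067,0.124,0,0,0,1],[-0.012,-0.067,0.124,0,0,0,1]]]'; python3 -m inch '[[[0,0,0.001,0,0,0,1],[0,0,0.002,0,0,0,1],[0,0,0.002,0,0,0,1]]]'
```

```text
clock: 6.1
position: [0.483, -0.1775, 0.0377]
ee_rot: [0.082, 0.997, 0.0, 0.001]
ft_force: [-0.2, -0.6, -0.2]
grip_width: 0.343
grasp_force: 40.2
clock: 6.4
position: [0.4824, -0.1779, 0.0353]
ee_rot: [0.082, 0.997, 0.0, 0.001]
ft_force: [0.0, 0.3, -1.8]
grip_width: 0.341
grasp_force: 40.2
```

```bash
python3 -m inch '[[[0,0,0.001,0,0,0,1],[0,0,0.002,0,0,0,1],[0,0,0.002,0,0,0,1]]]'; python3 -m inch '[[[0,0,0,0,0,0,0],[0,0,0,0,0,0,-0.2],[0,0,0,0,0,0,-0.2],[0,0,0,0,0,0,-0.2],[0,0,0,0,0,0,-0.2]]]'
```

```text
clock: 6.7
position: [0.4825, -0.178, 0.0348]
ee_rot: [0.082, 0.997, 0.001, 0.0]
ft_force: [-11.6, 4.6, 29.2]
grip_width: 0.339
grasp_force: 44.1
clock: 7.2
position: [0.482, -0.178, 0.0326]
ee_rot: [0.082, 0.997, 0.0, -0.0]
ft_force: [-1.0, 0.3, -0.7]
grip_width: 0.596
grasp_force: 0.0
```

```bash
python3 -m inch '[[[0,0,-0.03,0,0,0,-0.2],[0,0,-0.08,0,0,0,-0.2],[0,0,-0.12,0,0,0,-0.2],[0,0,-0.12,0,0,0,-0.2],[0,0,-0.12,0,0,0,-0.2]]]'
python3 - <<'E'
from h import *
look("fixture_block",.037,(.482,-.178),f="w4.png",mask=lambda im:(im[...,2]>100))
look("blue_pad",.012,(.482,-.178),f="w4b.png",r=.06,mask=lambda im:(im[...,0]>150)&(im[...,2]<110))
E
```

```text
clock: 7.7
position: [0.4825, -0.1779, 0.1534]
ee_rot: [0.082, 0.997, 0.0, 0.001]
ft_force: [-0.1, 0.1, -1.0]
grip_width: 0.6
grasp_force: 0.0
fixture_block [329. 394.] 0.42 [ 608.4 -190.5]
rect 474.4 -177.6 [81.3 81.7] ang 80.7 approx px [318. 239.]
tool y at 80.6 pos [ 0.4814 -0.1777  0.1517] shift to rect [ 0.0069 -0.0011  0.    ] clock 7.8
blue_pad [340. 218.] 0.93 [ 475.7 -161.5]
rect 485.1 -161.3 [25.3 60.1] ang 81.1 approx px [318. 230.]
tool y at 80.6 pos [ 0.4813 -0.1778  0.1515] shift to rect [-0.0011  0.0169 -0.    ] clock 7.9
```

View pics/w4.png

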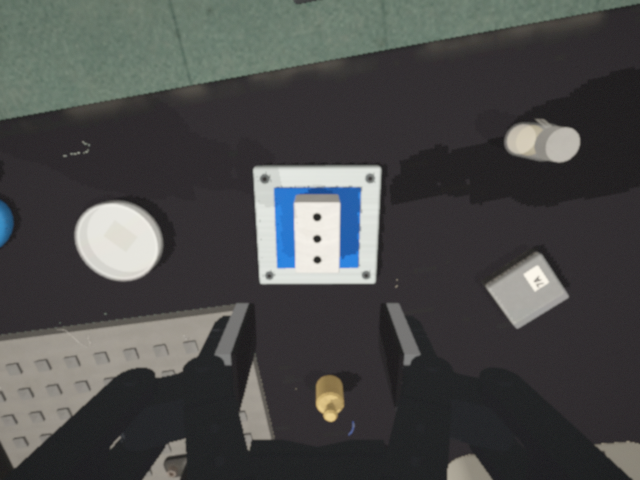

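```bash
python3 -m inch '[[[0.014,0.05,-0.01,0,0,0,-0.2],[0.029,0.1,-0.01,0,0,0,-0.2],[0.044,0.15,-0.01,0,0,0,-0.2],[0.058,0.2,-0.01,0,0,0,-0.2],[0.073,0.25,-0.01,0,0,0,-0.2],[0.077,0.264,0.01,0,0,0.026,-0.2],[0.077,0.264,0.01,0,0,0.026,-0.2],[0.077,0.264,0.01,0,0,0.026,-0.2]]]';  python3 - <<'E'
from h import *
look("chip_carrier",.006,(.449,.095),f="w5.png",mask=lambda im:(im[...,2]>90),gripz=.02)
E
```

```text
clock: 8.7
position: [0.4487, 0.0947, 0.1417]
ee_rot: [0.095, 0.996, -0.001, -0.001]
ft_force: [-0.1, -1.4, -0.3]
grip_width: 0.6
grasp_force: 0.0
chip_carrier [316. 226.] 0.76 [444.6  93.2]
rect 447.7 92.0 [28.4 34.7] ang 78.2 approx px [319. 231.]
tool y at 79.0 pos [0.4496 0.0938 0.1427] shift to rect [ 0.0015 -0.002   0.1227] clock 8.8
```

View pics/w5.png

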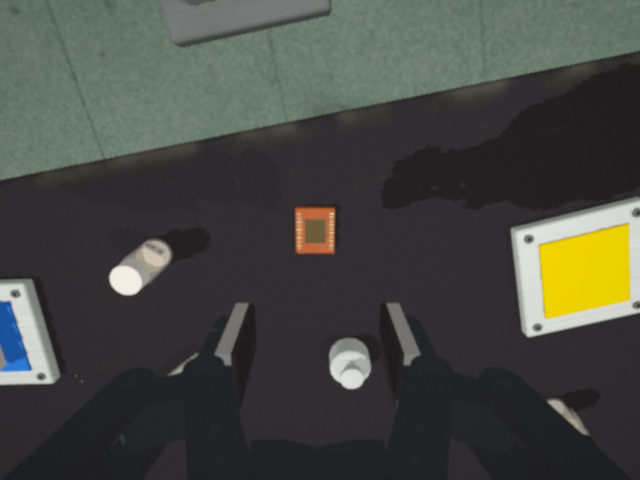

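The first view shows the block on the pad, middle hole at (317,239), well centred. The second shows the carrier at (316,230), between the jaws.

```bash
python3 -m inch '[[[0.0015,-0.0015,0.04,0,0,0,0.15],[0.0015,-0.0015,0.08,0,0,0,0.15],[0.0015,-0.0015,0.11,0,0,0,0.15],[0.0015,-0.0015,0.12,0,0,0,0.15],[0.0015,-0.0015,0.122,0,0,0,0.15],[0.0015,-0.0015,0.122,0,0,0,0.15]]]';python3 -m inch '[[[0,0,0.001,0,0,0,0.15],[0,0,0.002,0,0,0,0.15],[0,0,0.002,0,0,0,0.15]]]';  python3 -m inch '[[[0,0,0.001,0,0,0,0.15],[0,0,0.002,0,0,0,0.15],[0,0,0.002,0,0,0,0.15]]]'
```

```text
clock: 9.4
position: [0.4486, 0.0936, 0.0218]
ee_rot: [0.096, 0.995, 0.0, 0.001]
ft_force: [-0.1, -0.2, -0.3]
grip_width: 0.426
grasp_force: 0.0
clock: 9.7
position: [0.448, 0.0941, 0.0194]
ee_rot: [0.095, 0.995, 0.0, 0.0]
ft_force: [-0.1, -0.4, -0.3]
grip_width: 0.423
grasp_force: 0.0
clock: 10.0
position: [0.4476, 0.0939, 0.0167]
ee_rot: [0.095, 0.995, -0.0, -0.0]
ft_force: [-0.5, -0.2, -0.1]
grip_width: 0.421
grasp_force: 0.0
```

```bash
python3 -m inch '[[[0,0,0,0,0,0,0.3],[0,0,0,0,0,0,0.4],[0,0,0,0,0,0,0.6],[0,0,0,0,0,0,0.6],[0,0,0,0,0,0,0.6]]]' 25;python3 -m inch '[[[0,0,-0.02,0,0,0,0.6],[0,0,-0.06,0,0,0,0.6],[0,0,-0.1,0,0,0,0.6],[0,0,-0.1,0,0,0,0.6],[0,0,-0.1,0,0,0,0.6]]]'
python3 - <<'E'
from h import *
C,im=snap("wrist","w6.png");cv2.imwrite("pics/w6c.png",im[200:400,220:420]); print(sensors.get_obs()["position"])
E
```

```text
clock: 10.5
position: [0.4477, 0.0939, 0.0169]
ee_rot: [0.095, 0.995, 0.0, 0.0]
ft_force: [-1.0, -1.5, 5.6]
grip_width: 0.317
grasp_force: 27.6
clock: 11.0
position: [0.448, 0.0941, 0.1173]
ee_rot: [0.095, 0.995, 0.001, 0.001]
ft_force: [-1.6, -0.4, -0.6]
grip_width: 0.317
grasp_force: 24.8
[0.44729673 0.09386117 0.11628008]
```

View pics/w6c.png

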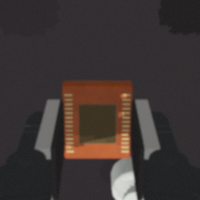

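The carrier is held level at (318,322).

Run:
```python
from h import *
C=cam("wrist");o=sensors.get_obs()
h=p2w(C,(318,321),o["position"][2]-.011);print("carrier tool",tool(h));t=tool([.482,-.178,.054]);print("block tool",t)
```

```text
carrier tool [ 0.00050414 -0.00049171  0.0110002 ]
block tool [-0.08563315 -0.26035389  0.06224498]
```

```bash
python3 -m inch '[[[-0.015,-0.045,-0.01,0,0,-0.026,0.6],[-0.03,-0.09,-0.01,0,0,-0.026,0.6],[-0.045,-0.135,-0.01,0,0,-0.026,0.6],[-0.06,-0.18,-0.01,0,0,-0.026,0.6],[-0.075,-0.225,-0.01,0,0,-0.026,0.6],[-0.086,-0.26,0.01,0,0,-0.026,0.6],[-0.086,-0.26,0.04,0,0,-0.026,0.6],[-0.086,-0.26,0.05,0,0,-0.026,0.6],[-0.086,-0.26,0.05,0,0,-0.026,0.6],[-0.086,-0.26,0.05,0,0,-0.026,0.6]]]'
python3 - <<'E'
from h import *
C,im=snap("wrist","w7.png");cv2.imwrite("pics/w7c.png",im[150:450,160:480]); print(sensors.get_obs()["position"],tool([.482,-.178,.054]))
E
```

```text
clock: 12.05
position: [0.4829, -0.1769, 0.067]
ee_rot: [0.082, 0.997, 0.0, -0.0]
ft_force: [0.1, -0.2, 0.7]
grip_width: 0.316
grasp_force: 24.9
[ 0.4833688  -0.17695287  0.0674978 ] [ 0.00119041 -0.00126042  0.01349648]
```

View pics/w7c.png

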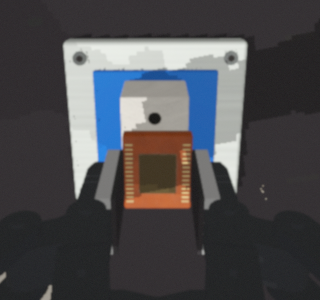

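The carrier at crop (157,170) lines up with the block at (154,105), about 1 mm off.

```bash
python3 -m inch '[[[0.001,-0.001,0.005,0,0,0,0.6],[0.001,-0.001,0.01,0,0,0,0.6],[0.001,-0.001,0.012,0,0,0,0.6],[0.001,-0.001,0.012,0,0,0,0.6]]]'; python3 -m inch '[[[0,0,0.001,0,0,0,0.6],[0,0,0.001,0,0,0,0.6]]]'
```

```text
clock: 12.5
position: [0.4815, -0.1784, 0.0545]
ee_rot: [0.082, 0.997, 0.0, -0.0]
ft_force: [0.3, -0.4, -0.9]
grip_width: 0.319
grasp_force: 24.9
clock: 12.7
position: [0.4818, -0.1785, 0.054]
ee_rot: [0.082, 0.997, 0.0, 0.0]
ft_force: [-1.0, -0.2, 1.6]
grip_width: 0.314
grasp_force: 26.2
```

```bash
python3 -m inch '[[[0,0,0.001,0,0,0,0.6],[0,0,0.001,0,0,0,0.6]]]'; python3 -m inch '[[[0,0,0,0,0,0,0.25],[0,0,0,0,0,0,0.1],[0,0,0,0,0,0,-0.1],[0,0,0,0,0,0,-0.1],[0,0,-0.04,0,0,0,-0.1],[0,0,-0.08,0,0,0,-0.1],[0,0,-0.1,0,0,0,-0.1],[0,0,-0.1,0,0,0,-0.1]]]'
python3 - <<'E'
from h import *
C,im=snap("wrist","w8.png");cv2.imwrite("pics/w8c.png",im[120:420,160:480])
hsv=cv2.cvtColor(im,cv2.COLOR_BGR2HSV)
look("chip_carrier",.043,(.482,-.178),r=.04,mask=lambda im:(im[...,2]>90)&(im[...,0]<110))
C=cam("wrist");print("brass",[(d["pixel"],d["conf"],p2w(C,d["pixel"],.015)) for d in spotter.look_for("brass_weight","wrist")[:2]])
E
```

```text
clock: 12.9
position: [0.4818, -0.1786, 0.0539]
ee_rot: [0.082, 0.997, 0.0, 0.0]
ft_force: [-7.5, 2.9, 17.0]
grip_width: 0.317
grasp_force: 29.7
clock: 13.7
position: [0.4833, -0.179, 0.1556]
ee_rot: [0.082, 0.997, 0.0, 0.003]
ft_force: [0.7, -0.0, 0.2]
grip_width: 0.549
grasp_force: 0.0
chip_carrier [317. 238.] 0.82 [ 479.4 -178.9]
rect 480.7 -179.3 [26.2 34.5] ang 79.5 approx px [319. 241.]
tool y at 80.6 pos [ 0.4812 -0.1782  0.1518] shift to rect [ 0.0003 -0.0011  0.    ] clock 13.85
brass [([329.6, 393.2], 0.72, array([ 0.62286889, -0.19239421,  0.015     ]))]
```

View pics/w8c.png

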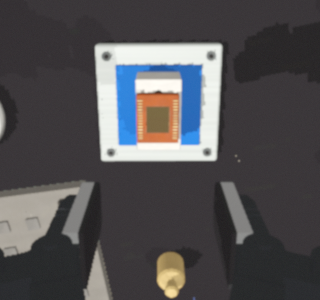

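The carrier sits centred on the block at crop (157,119). The brass weight is ahead at crop (171,275).

```bash
python3 -m inch '[[[-0.05,0.003,0,0,0,0,-0.1],[-0.1,0.006,0,0,0,0,-0.1],[-0.13,0.007,0.01,0,0,0,-0.1],[-0.13,0.007,0.02,0,0,0,-0.1],[-0.13,0.007,0.02,0,0,0,-0.1]]]'
python3 - <<'E'
from h import *
look("brass_weight",.02,(.627,-.192),r=.04,f="w9.png",thr=100,gripz=.018)
cv2.imwrite("pics/w9c.png",cv2.imread("pics/w9.png")[80:480,120:520])
E
```

```text
clock: 14.4
position: [0.6094, -0.1929, 0.1293]
ee_rot: [0.082, 0.997, -0.0, -0.003]
ft_force: [0.0, 0.8, -0.1]
grip_width: 0.553
grasp_force: 0.0
brass_weight [325. 267.] 0.75 [ 626.1 -191.7]
rect 628.3 -192.8 [23.4 30.2] ang 80.5 approx px [324. 268.]
tool y at 80.5 pos [ 0.6096 -0.1933  0.1319] shift to rect [-0.0186  0.0036  0.1139] clock 14.5
```

View pics/w9c.png

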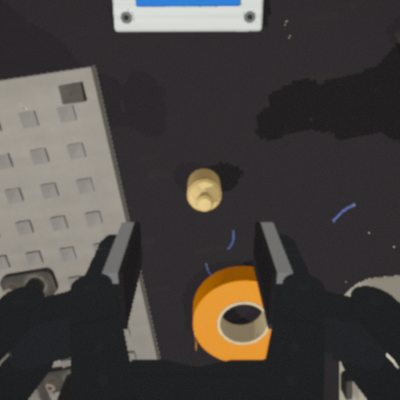

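The brass weight stands alone: its near base edge is at full pixel (324,248) and its knob top at (324,281).

Run:
```python
from h import *
C=cam("wrist");print(p2w(C,(324,248),0)+[.0115,0,0],p2w(C,(324,281),.037));print(tool([.6275,-.192,.014]))
```

```text
[ 0.63295027 -0.19135998  0.        ] [ 0.63008494 -0.19335429  0.037     ]
[-0.01765821  0.00423359  0.11790146]
```

```bash
python3 -m inch '[[[-0.021,0.0045,0.03,0,0,0,-0.1],[-0.021,0.0045,0.07,0,0,0,-0.1],[-0.021,0.0045,0.1,0,0,0,-0.1],[-0.021,0.0045,0.112,0,0,0,-0.1],[-0.021,0.0045,0.112,0,0,0,-0.1],[-0.021,0.0045,0.112,0,0,0,-0.1]]]';python3 -m inch '[[[0,0,0,0,0,0,0.3],[0,0,0,0,0,0,0.7],[0,0,0,0,0,0,0.8],[0,0,0,0,0,0,0.8],[0,0,0,0,0,0,0.8],[0,0,0,0,0,0,0.8]]]' 40;python3 -m inch '[[[0,0,-0.03,0,0,0,0.8],[0,0,-0.07,0,0,0,0.8],[0,0,-0.1,0,0,0,0.8],[0,0,-0.1,0,0,0,0.8]]]'
python3 - <<'E'
from h import *
C,im=snap("wrist","w10.png");cv2.imwrite("pics/w10c.png",im[200:400,220:420]); print(sensors.get_obs()["position"])
E
```

```text
clock: 15.1
position: [0.6331, -0.1925, 0.0227]
ee_rot: [0.082, 0.997, -0.0, 0.001]
ft_force: [1.2, -0.7, 0.3]
grip_width: 0.55
grasp_force: 0.0
clock: 15.7
position: [0.6335, -0.1923, 0.0228]
ee_rot: [0.082, 0.997, -0.0, 0.001]
ft_force: [-2.6, 1.3, 6.1]
grip_width: 0.254
grasp_force: 38.8
clock: 16.1
position: [0.6349, -0.1931, 0.1265]
ee_rot: [0.082, 0.997, -0.0, 0.004]
ft_force: [0.5, -0.5, -0.9]
grip_width: 0.259
grasp_force: 39.3
[ 0.6338476  -0.19245122  0.12381398]
```

View pics/w10c.png

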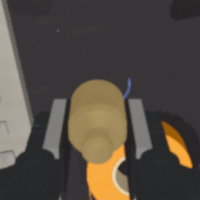

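The brass weight is held upright, knob top at full pixel (318,347).

Run:
```python
from h import *
C=cam("wrist");o=sensors.get_obs();z=o["position"][2]
print("knob",tool(p2w(C,(318,346),z+.0145)));print(tool([.481,-.1787,.0655]))
```

```text
knob [ 0.00604267 -0.00056658 -0.01453077]
[ 0.15332361 -0.01153581  0.05753954]
```

Run:
```python
from h import *
C=cam("wrist");o=sensors.get_obs();z=o["position"][2];R=Ro.from_quat(o["ee_rot"]).as_matrix()
for off in(0,.003,.006):
    for nm,dx,h in(("base front",.0115,0),("knob top",0,.037)):
        print(off,nm,w2p(C,o["position"]+R@[off+dx,0,.0225-h]))
im=cv2.imread("pics/w10.png");print(im[270:372:4,318].tolist())
```

```text
0 base front [319.24241106 284.15067527]
0 knob top [319.66215096 361.12245418]
0.003 base front [319.24770914 277.66730349]
0.003 knob top [319.67184475 353.64484528]
0.006 base front [319.25307097 271.10592313]
0.006 knob top [319.68168354 346.05537503]
[[57, 54, 59], [56, 53, 57], [56, 59, 65], [80, 125, 147], [82, 126, 147], [80, 124, 147], [80, 124, 145], [80, 123, 145], [79, 124, 147], [88, 136, 160], [97, 145, 168], [100, 149, 172], [101, 148, 171], [100, 147, 170], [94, 141, 165], [85, 130, 152], [84, 129, 151], [88, 138, 161], [93, 142, 166], [97, 144, 167], [95, 142, 164], [93, 139, 162], [93, 140, 163], [93, 139, 163], [69, 172, 248], [65, 170, 247]]
```

```bash
python3 -m inch '[[[0.04,-0.003,-0.01,0,0,0,0.8],[0.08,-0.006,-0.01,0,0,0,0.8],[0.12,-0.009,0,0,0,0,0.8],[0.151,-0.011,0.02,0,0,0,0.8],[0.151,-0.011,0.035,0,0,0,0.8],[0.151,-0.011,0.045,0,0,0,0.8],[0.151,-0.011,0.045,0,0,0,0.8],[0.151,-0.011,0.045,0,0,0,0.8]]]'
python3 - <<'E'
from h import *
C,im=snap("wrist","w11.png");cv2.imwrite("pics/w11c.png",im[150:450,160:480]); print(sensors.get_obs()["position"],tool([.481,-.1787,.0655]))
E
```

```text
clock: 16.95
position: [0.4823, -0.1782, 0.0759]
ee_rot: [0.082, 0.997, -0.0, -0.0]
ft_force: [0.3, -0.5, -1.5]
grip_width: 0.256
grasp_force: 39.5
[ 0.48248657 -0.17829661  0.07614472] [ 0.00140623 -0.00063628  0.01064427]
```

View pics/w11c.png

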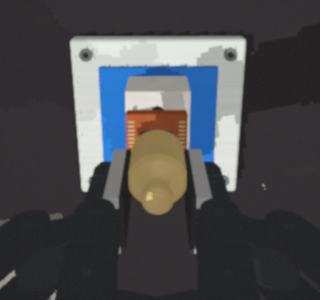

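The brass weight at crop (157,170) is in line with the carrier at (157,120).

```bash
python3 -m inch '[[[0,-0.0005,0.005,0,0,0,0.8],[0,-0.0005,0.009,0,0,0,0.8],[0,-0.0005,0.009,0,0,0,0.8]]]'; python3 -m inch '[[[0,0,0.001,0,0,0,0.8],[0,0,0.001,0,0,0,0.8]]]'; python3 -m inch '[[[0,0,0.001,0,0,0,0.8],[0,0,0.001,0,0,0,0.8]]]'
```

```text
clock: 17.3
position: [0.4814, -0.1785, 0.0662]
ee_rot: [0.082, 0.997, -0.0, -0.0]
ft_force: [0.0, -0.2, -1.0]
grip_width: 0.254
grasp_force: 39.5
clock: 17.5
position: [0.4817, -0.1786, 0.0658]
ee_rot: [0.082, 0.997, 0.0, 0.0]
ft_force: [0.5, -0.4, -1.0]
grip_width: 0.257
grasp_force: 39.7
clock: 17.7
position: [0.4818, -0.1786, 0.0656]
ee_rot: [0.082, 0.997, 0.0, 0.0]
ft_force: [-4.0, 1.9, 11.1]
grip_width: 0.257
grasp_force: 40.9
```

```bash
python3 -m inch '[[[0,0,0,0,0,0,0.3],[0,0,0,0,0,0,0.1],[0,0,0,0,0,0,0],[0,0,0,0,0,0,0],[0,0,-0.04,0,0,0,0],[0,0,-0.08,0,0,0,0],[0,0,-0.1,0,0,0,-0.1],[0,0,-0.1,0,0,0,-0.1],[0,0,-0.1,0,0,0,-0.1]]]'
python3 - <<'E'
from h import *
look("brass_weight",.065,(.481,-.1785),r=.03,f="w12.png",mask=lambda im:(im[...,2].astype(int)-im[...,0]>40))
look("gel_box",.015,(.56,-.024),r=.045,f="w13.png",thr=90)
print(tool([.545,-.024,.16]))
E
```

```text
clock: 18.6
position: [0.4816, -0.1783, 0.1645]
ee_rot: [0.082, 0.997, 0.0, 0.0]
ft_force: [-0.6, 0.4, -0.1]
grip_width: 0.553
grasp_force: 0.0
brass_weight [315. 238.] 0.63 [ 474.5 -179.7]
rect 474.3 -178.2 [25.  31.9] ang 80.5 approx px [318. 247.]
tool y at 80.6 pos [ 0.481  -0.1783  0.1635] shift to rect [ 0.0066 -0.001   0.    ] clock 18.7
gel_box [519. 283.] 0.82 [552.5 -30.5]
rect 557.0 -29.4 [50.5 47.3] ang 28.9 approx px [528. 290.]
tool y at 80.6 pos [ 0.481  -0.1784  0.1636] shift to rect [-5.050e-02  1.594e-01 -1.000e-04] clock 18.8
[-0.03782976  0.16276937  0.00346748]
```

```bash
python3 -m inch '[[[-0.013,0.045,-0.01,0,0,-0.14,-0.6],[-0.026,0.09,0,0,0,-0.28,-0.6],[-0.04,0.135,0.01,0,0,-0.42,-0.6],[-0.045,0.158,0.02,0,0,-0.55,-0.6],[-0.045,0.158,0.02,0,0,-0.67,-0.6],[-0.045,0.158,0.02,0,0,-0.67,-0.6],[-0.045,0.158,0.02,0,0,-0.67,-0.6],[-0.045,0.158,0.02,0,0,-0.67,-0.6]]]'
python3 - <<'E'
from h import *
look("gel_box",.015,(.558,-.027),r=.04,f="w13.png",thr=90,gripz=.02)
C=cam("wrist");print(sensors.get_obs()["joint_pos"])
E
```

```text
clock: 19.6
position: [0.5518, -0.031, 0.1447]
ee_rot: [-0.248, 0.969, -0.0, -0.0]
ft_force: [-0.6, -0.2, 0.4]
grip_width: 0.798
grasp_force: 0.0
gel_box [322. 241.] 0.61 [555.  -27.4]
rect 558.0 -28.3 [47.8 47. ] ang 28.7 approx px [321. 245.]
tool y at 118.8 pos [ 0.5519 -0.0307  0.1449] shift to rect [-0.0064 -0.0009  0.1249] clock 19.7
[-0.40347913  0.26595162  0.43622524  1.80352326 -0.12515088  1.0989477
  2.14954577]
```

```bash
python3 -m inch '[[[-0.0065,-0.001,0.04,0,0,0,-0.6],[-0.0065,-0.001,0.08,0,0,0,-0.6],[-0.0065,-0.001,0.115,0,0,0,-0.6],[-0.0065,-0.001,0.125,0,0,0,-0.6],[-0.0065,-0.001,0.127,0,0,0,-0.6],[-0.0065,-0.001,0.127,0,0,0,-0.6]]]';python3 -m inch '[[[0,0,0,0,0,0,-0.3],[0,0,0,0,0,0,0.1],[0,0,0,0,0,0,0.3],[0,0,0,0,0,0,0.3],[0,0,0,0,0,0,0.3]]]' 30;python3 -m inch '[[[0,0,-0.03,0,0,0,0.3],[0,0,-0.07,0,0,0,0.3],[0,0,-0.11,0,0,0,0.3],[0,0,-0.12,0,0,0,0.3],[0,0,-0.12,0,0,0,0.3]]]'
python3 - <<'E'
from h import *
C,im=snap("wrist","w14.png");o=sensors.get_obs();z=o["position"][2]
for d in spotter.look_for("gel_box","wrist")[:1]: print(d, tool(p2w(C,d["pixel"],z-.003)))
print("yellow",tool([.514,.277,z]),np.degrees(np.arctan2(0,1)))
print("grey along col 318",im[200:420:5,300].max(1).tolist())
E
```

```text
clock: 20.3
position: [0.559, -0.028, 0.0191]
ee_rot: [-0.25, 0.968, -0.0, 0.001]
ft_force: [0.0, -0.1, -0.1]
grip_width: 0.798
grasp_force: 0.0
clock: 20.8
position: [0.5593, -0.0277, 0.0196]
ee_rot: [-0.25, 0.968, -0.0, 0.001]
ft_force: [-0.9, -0.4, 6.3]
grip_width: 0.527
grasp_force: 30.3
clock: 21.3
position: [0.5594, -0.0277, 0.1403]
ee_rot: [-0.25, 0.968, -0.0, 0.002]
ft_force: [0.5, 0.3, -1.4]
grip_width: 0.532
grasp_force: 31.6
{'pixel': [321.7, 319.0], 'conf': 0.76} [ 0.00444593 -0.00106606  0.00178078]
yellow [-0.10925348  0.28768251 -0.00109824] 0.0
grey along col 318 [68, 66, 68, 65, 69, 68, 67, 67, 70, 68, 69, 68, 66, 62, 66, 162, 195, 205, 204, 204, 203, 204, 205, 204, 204, 203, 204, 203, 201, 201, 200, 200, 200, 199, 196, 192, 99, 68, 68, 67, 66, 66, 68, 66]
```

```bash
python3 -m inch '[[[-0.015,0.045,-0.01,0,0,0.1,0.3],[-0.03,0.09,-0.01,0,0,0.22,0.3],[-0.045,0.135,-0.01,0,0,0.34,0.3],[-0.06,0.18,-0.01,0,0,0.46,0.3],[-0.075,0.23,-0.01,0,0,0.46,0.3],[-0.075,0.23,-0.01,0,0,0.46,0.3],[-0.075,0.23,-0.01,0,0,0.46,0.3]]]'
python3 - <<'E'
from h import *
look("yellow_pad",.012,(.514,.278),r=.06,f="w15.png",gripz=.033,mask=lambda im:(im[...,2]>150)&(im[...,0]<110))
E
```

```text
clock: 22.1
position: [0.5111, 0.2109, 0.146]
ee_rot: [-0.024, 1.0, -0.001, -0.001]
ft_force: [-0.5, -0.4, -0.7]
grip_width: 0.531
grasp_force: 31.6
yellow_pad [420. 232.] 0.74 [507.7 282.2]
rect 514.3 278.7 [60.7 60.5] ang 4.0 approx px [413. 241.]
tool y at 92.5 pos [0.5123 0.2082 0.1467] shift to rect [-0.0052  0.0705  0.1136] clock 22.2
```

```bash
python3 -m inch '[[[-0.002,0.04,0,0,0,0,0.3],[-0.005,0.0695,0.03,0,0,0,0.3],[-0.005,0.0695,0.07,0,0,0,0.3],[-0.005,0.0695,0.1,0,0,0,0.3],[-0.005,0.0695,0.11,0,0,0,0.3],[-0.005,0.0695,0.112,0,0,0,0.3],[-0.005,0.0695,0.112,0,0,0,0.3]]]'; python3 -m inch '[[[0,0,0.001,0,0,0,0.3],[0,0,0.001,0,0,0,0.3]]]'; python3 -m inch '[[[0,0,0.0015,0,0,0,0.3],[0,0,0.0015,0,0,0,0.3]]]'
```

```text
clock: 22.9
position: [0.5153, 0.2788, 0.0369]
ee_rot: [-0.022, 1.0, 0.0, 0.001]
ft_force: [0.5, 0.2, -0.8]
grip_width: 0.526
grasp_force: 31.6
clock: 23.1
position: [0.5151, 0.2798, 0.0361]
ee_rot: [-0.022, 1.0, 0.001, 0.001]
ft_force: [-0.5, -0.1, 0.5]
grip_width: 0.526
grasp_force: 31.6
clock: 23.3
position: [0.5143, 0.2796, 0.0335]
ee_rot: [-0.023, 1.0, 0.0, 0.0]
ft_force: [0.1, 0.4, 0.2]
grip_width: 0.527
grasp_force: 31.6
```

```bash
python3 -m inch '[[[0,0,0.001,0,0,0,0.3],[0,0,0.001,0,0,0,0.3]]]'; python3 -m inch '[[[0,0,0.001,0,0,0,0.3],[0,0,0.001,0,0,0,0.3]]]'
```

```text
clock: 23.5
position: [0.5142, 0.2794, 0.0322]
ee_rot: [-0.023, 1.0, -0.0, -0.0]
ft_force: [-0.2, 0.7, 0.1]
grip_width: 0.531
grasp_force: 31.6
clock: 23.7
position: [0.5143, 0.2795, 0.0316]
ee_rot: [-0.023, 1.0, 0.0, 0.0]
ft_force: [-1.5, -0.9, 4.2]
grip_width: 0.53
grasp_force: 32.1
```

```bash
python3 -m inch '[[[0,0,0,0,0,0,-0.2],[0,0,0,0,0,0,-0.4],[0,0,0,0,0,0,-0.4],[0,0,0,0,0,0,-0.4],[0,0,-0.04,0,0,0,-0.4],[0,0,-0.08,0,0,0,-0.4],[0,0,-0.12,0,0,0,-0.4],[0,0,-0.12,0,0,0,-0.4],[0,0,-0.12,0,0,0,-0.4]]]'
python3 - <<'E'
from h import *
def grey(im): return (im.max(2)>90)&(im.max(2).astype(int)-im.min(2)<60)&(im.max(2)<225)
look("gel_box",.027,(.514,.279),r=.032,f="w16.png",mask=grey)
look("yellow_pad",.012,(.514,.279),r=.06,f="w17.png",mask=lambda im:(im[...,2]>150)&(im[...,0]<110))
look("steel_weight",.018,(.559,.1),r=.05,f="w18.png")
im=cv2.imread("pics/w17.png");C=cam("wrist")
y=(im[...,2]>150)&(im[...,0]<110);m=cv2.boundingRect(y.astype(np.uint8));print(m)
E
```

```text
clock: 24.6
position: [0.5147, 0.2797, 0.1521]
ee_rot: [-0.023, 1.0, 0.001, 0.001]
ft_force: [-0.6, -0.1, -0.4]
grip_width: 0.698
grasp_force: 0.0
gel_box [ 77. 274.] 0.65 [551.2 108.7]
rect 511.3 278.2 [43. 44.] ang 2.5 approx px [318. 235.]
tool y at 92.6 pos [0.5137 0.2792 0.1502] shift to rect [ 0.0024 -0.0009  0.    ] clock 24.7
yellow_pad [325. 200.] 0.97 [490.9 282.2]
rect 514.3 279.2 [60.4 60.5] ang 4.2 approx px [319. 231.]
tool y at 92.6 pos [0.5136 0.2791 0.1499] shift to rect [-0.0007  0.0001 -0.    ] clock 24.8
steel_weight [ 75. 273.] 0.8 [552.4 102. ]
rect 556.0 101.8 [32.4 49.8] ang 35.5 approx px [ 74. 281.]
tool y at 92.6 pos [0.5138 0.2791 0.1502] shift to rect [-3.41e-02 -1.79e-01  1.00e-04] clock 24.9
(275, 189, 87, 83)
```

```bash
python3 -m inch '[[[-0.006,-0.045,-0.01,0,0,0,-0.3],[-0.012,-0.09,-0.01,0,0,0,-0.3],[-0.018,-0.135,0,0,0,0,-0.3],[-0.026,-0.18,0.015,0,0,0,-0.3],[-0.026,-0.18,0.015,0,0,0,-0.3],[-0.026,-0.18,0.015,0,0,0,-0.3]]]'
python3 - <<'E'
from h import *
look("steel_weight",.018,(.558,.1),r=.04,f="w19.png",gripz=.02)
im=cv2.imread("pics/w19.png");C=cam("wrist");q=w2p(C,[.559,.1,.018]).astype(int)
print(q,[im[r,q[0]].max() for r in range(q[1]-40,q[1]+44,3)])
print(w2p(C,[.559-.016,.1,0]),w2p(C,[.559+.009,.1,.032]),w2p(C,[.559+.016,.1,.018]))
g=(im.max(2)>110).astype(np.uint8);m=np.zeros_like(g);cv2.circle(m,tuple(int(v) for v in q),55,1,-1);print(cv2.boundingRect(g*m))
E
```

```text
clock: 25.5
position: [0.5482, 0.0995, 0.1356]
ee_rot: [-0.021, 1.0, -0.0, -0.001]
ft_force: [-0.1, 0.5, 1.1]
grip_width: 0.647
grasp_force: 0.0
steel_weight [318. 249.] 0.81 [555.2  99. ]
rect 556.5 98.3 [36.8 32.4] ang 1.2 approx px [319. 253.]
tool y at 92.7 pos [0.5482 0.102  0.1361] shift to rect [-0.0081 -0.0041  0.1161] clock 25.6
[315 254] [np.uint8(76), np.uint8(77), np.uint8(70), np.uint8(71), np.uint8(172), np.uint8(177), np.uint8(214), np.uint8(255), np.uint8(255), np.uint8(255), np.uint8(255), np.uint8(208), np.uint8(255), np.uint8(255), np.uint8(255), np.uint8(255), np.uint8(255), np.uint8(255), np.uint8(255), np.uint8(255), np.uint8(255), np.uint8(82), np.uint8(77), np.uint8(75), np.uint8(76), np.uint8(76), np.uint8(76), np.uint8(75)]
[316.57305239 224.04314991] [314.75797331 274.52225034] [314.44825725 275.63725464]
(293, 225, 49, 52)
```

```bash
python3 -m inch '[[[-0.011,-0.001,0.04,0,0,0,-0.3],[-0.011,-0.001,0.08,0,0,0,-0.3],[-0.011,-0.001,0.105,0,0,0,-0.3],[-0.011,-0.001,0.115,0,0,0,-0.3],[-0.011,-0.001,0.117,0,0,0,-0.3],[-0.011,-0.001,0.117,0,0,0,-0.3]]]';python3 -m inch '[[[0,0,0,0,0,0,0],[0,0,0,0,0,0,0.3],[0,0,0,0,0,0,0.6],[0,0,0,0,0,0,0.6],[0,0,0,0,0,0,0.6]]]' 40;python3 -m inch '[[[0,0,-0.03,0,0,0,0.6],[0,0,-0.07,0,0,0,0.6],[0,0,-0.11,0,0,0,0.6],[0,0,-0.13,0,0,0,0.6],[0,0,-0.13,0,0,0,0.6]]]'
python3 - <<'E'
from h import *
C,im=snap("wrist","w20.png");o=sensors.get_obs();p=o["position"];R=Ro.from_quat(o["ee_rot"]).as_matrix()
for off in(0,.003,-.003): print(off,w2p(C,p+R@[off+.016,0,.0195]),w2p(C,p+R@[off-.009,0,.0195-.032]))
print([(r,int(im[r,318].max())) for r in range(262,382,4)])
print(p,tool([.512,.2785,.0465]))
E
```

```text
clock: 26.2
position: [0.5601, 0.1011, 0.0203]
ee_rot: [-0.023, 1.0, 0.0, 0.001]
ft_force: [0.2, 0.4, 0.5]
grip_width: 0.652
grasp_force: 0.0
clock: 26.7
position: [0.5603, 0.1006, 0.0208]
ee_rot: [-0.023, 1.0, 0.001, 0.001]
ft_force: [-1.7, -0.5, 7.8]
grip_width: 0.348
grasp_force: 39.2
clock: 27.2
position: [0.5613, 0.1006, 0.1532]
ee_rot: [-0.022, 1.0, 0.001, 0.003]
ft_force: [0.2, -0.7, -1.8]
grip_width: 0.348
grasp_force: 40.5
0 [319.96301142 273.07607274] [320.49540392 372.92630838]
0.003 [319.97163899 266.4303696 ] [320.50922427 365.91105695]
-0.003 [319.95448824 279.6413688 ] [320.48177758 379.84307648]
[(262, 76), (266, 76), (270, 76), (274, 151), (278, 172), (282, 172), (286, 173), (290, 175), (294, 225), (298, 245), (302, 198), (306, 197), (310, 193), (314, 192), (318, 194), (322, 174), (326, 175), (330, 190), (334, 190), (338, 191), (342, 190), (346, 190), (350, 189), (354, 189), (358, 190), (362, 188), (366, 191), (370, 120), (374, 76), (378, 75)]
[0.56018759 0.10052426 0.15090207] [0.04042985 0.17981367 0.10454507]
```

```bash
python3 -m inch '[[[0.01,0.045,0,0,0,0,0.6],[0.02,0.09,0,0,0,0,0.6],[0.03,0.135,0,0,0,0,0.6],[0.04,0.179,0.02,0,0,0,0.6],[0.04,0.179,0.06,0,0,0,0.6],[0.04,0.179,0.085,0,0,0,0.6],[0.04,0.179,0.097,0,0,0,0.6],[0.04,0.179,0.1,0,0,0,0.6],[0.04,0.179,0.1,0,0,0,0.6]]]'; python3 -m inch '[[[0,0,0.001,0,0,0,0.6],[0,0,0.001,0,0,0,0.6]]]'; python3 -m inch '[[[0,0,0.001,0,0,0,0.6],[0,0,0.001,0,0,0,0.6]]]'
```

```text
clock: 28.15
position: [0.5112, 0.2768, 0.0488]
ee_rot: [-0.022, 1.0, -0.0, -0.0]
ft_force: [0.3, -0.4, -0.5]
grip_width: 0.349
grasp_force: 41.3
clock: 28.35
position: [0.5117, 0.2772, 0.0486]
ee_rot: [-0.022, 1.0, 0.0, 0.0]
ft_force: [0.5, 0.9, -1.6]
grip_width: 0.347
grasp_force: 41.3
clock: 28.55
position: [0.5117, 0.2774, 0.0478]
ee_rot: [-0.023, 1.0, 0.0, 0.0]
ft_force: [-0.9, 0.2, 2.6]
grip_width: 0.345
grasp_force: 41.7
```

```bash
python3 -m inch '[[[0,0,0.0008,0,0,0,0.6],[0,0,0.0008,0,0,0,0.6]]]'; python3 -m inch '[[[0,0,0,0,0,0,0.25],[0,0,0,0,0,0,0],[0,0,0,0,0,0,-0.2],[0,0,0,0,0,0,-0.2],[0,0,-0.04,0,0,0,-0.2],[0,0,-0.08,0,0,0,-0.2],[0.04,-0.04,-0.12,0,0,0,-0.2],[0.06,-0.08,-0.14,0,0,0,-0.2],[0.06,-0.08,-0.14,0,0,0,-0.2],[0.06,-0.08,-0.14,0,0,0,-0.2]]]'
python3 - <<'E'
from h import *
np.set_printoptions(precision=4,suppress=True)
CW,w=snap("wrist","w21.png")
CT,t=snap("top","t2.png")
for k,z in dict(steel_weight=.055,brass_weight=.075,dish=.013,black_cap_vial=.03,white_cap_vial=.03).items():
    print(k,[(round(d["conf"],2),p2w(CT,d["pixel"],z)[:2]) for d in spotter.look_for(k,"top")[:2]])
print(tool([.512,.278,.2]))
a=w[150:450,300:640]
CS,s=snap("side","s2.png")
r=lambda i,b:cv2.resize(i,b,interpolation=cv2.INTER_CUBIC)
top=np.hstack([r(s[280:360,245:325],(260,260)),r(s[135:205,232:302],(260,260)),r(t[245:300,355:410],(260,260))])
bot=np.hstack([r(t[230:285,165:220],(260,260)),r(w,(347,260)),np.zeros((260,173,3),np.uint8)])
cv2.imwrite("pics/fin.png",np.vstack([top,bot]))
E
```

```text
clock: 28.75
position: [0.5117, 0.2774, 0.0477]
ee_rot: [-0.023, 1.0, 0.0, 0.0]
ft_force: [-4.5, -3.5, 12.2]
grip_width: 0.352
grasp_force: 42.6
clock: 29.75
position: [0.4552, 0.193, 0.1882]
ee_rot: [-0.021, 1.0, 0.001, 0.001]
ft_force: [1.5, 0.6, 0.0]
grip_width: 0.598
grasp_force: 0.0
steel_weight []
brass_weight [(0.58, array([ 0.4791, -0.1742]))]
dish [(0.89, array([ 0.4689, -0.3245]))]
black_cap_vial [(0.23, array([ 0.4905, -0.1605]))]
white_cap_vial []
[-0.0608  0.0801 -0.0144]
```

View pics/fin.png

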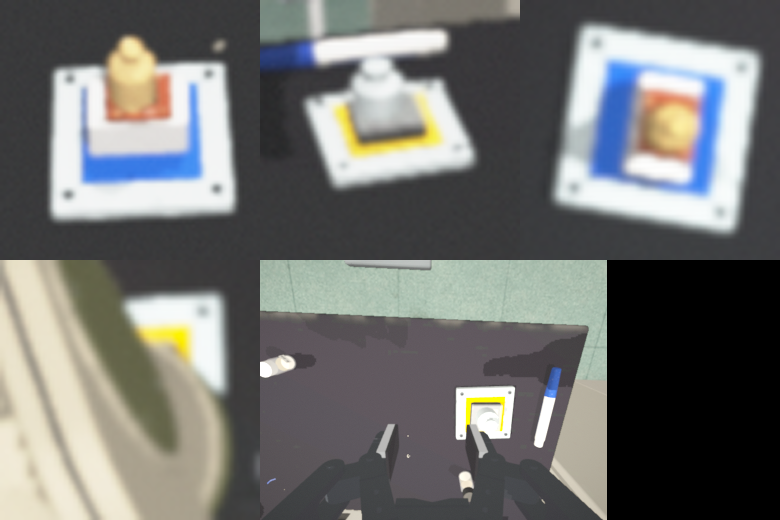

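The final picture shows both stacks upright and centred, with the vials standing. The top-right panel has the brass at (670,127) on the carrier, centre about (670,125). The top-middle panel has the steel weight centred on the box.

```bash
python3 -c "
from workcell import order;print(order.hand_in())"
```

```text
the job is handed in; nothing more can be done
None
```

I built both stacks and handed the job in at about 30 s of the 120 s allowed; in the last pictures both stood upright and centred, the vials and dish were not touched, and the hand-in gave no verdict.

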